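# Rescue two fallen lipsticks from behind the loaded trays

## Robot

A 7-joint arm with a two-finger parallel gripper is mounted at the origin on the work surface. World frame = base frame: x ahead of the robot, y to its left, z up, the work surface at z = 0. Lengths are in m, angles in rad, forces in N, time in s.
With the tool pointing down it reaches from about 0.4 to 0.85 m from the base axis. Payload 10.4 kg.
Tool frame: the origin (TCP) lies between the finger pads; the fingertips stand env.tip_extent ahead of it and the grasp point (between the pads) lies 11 mm behind it (env.tip_extent is the distance from the TCP to the fingertips, in m); z points along the fingers, y is the line along which they close (so a half turn about z gives the same grasp; the last joint's range is limited). The gripper opens to 87 mm and grips with 3 to 60 N. Pads are 19 mm wide; open, the fingers measure 117 mm over their backs; the gripper's body (75 mm by 190 mm) begins 51 mm behind the grasp point.
Start: joints at [1.168, 0.332, -0.065, 1.46, 0.022, 1.35, -0.088], TCP at [0.232, -0.58, 0.231] pointing down, gripper open.
Joint ranges: [-2.6, 2.6], [-0.5, 2.12], [-1.47, 1.34], [0.16, 2.42], [-1.27, 4.41], [0.06, 2.06], [-2.6, 2.6]. Speed limits (rad/s): [2.22, 2.22, 2.79, 2.79, 3.14, 3.14, 3.14].

## Interface

Orientations are given as a unit quaternion [w, x, y, z].
In Python, from cell import env, optics, order gives the robot as it stands.
- The arm moves only by the tool jog_arm, called after "Emit:" as name(argument=value, ...) on one line, values as JSON. Schema: {"type":"object","properties":{"offsets":{"type":"object","properties":{"moves":{"type":"array","items":{"type":"array","items":{"type":"number"},"minItems":7,"maxItems":7},"minItems":1,"maxItems":10}},"additionalProperties":false,"required":["moves"]},"only":{"type":"string"},"quiet":{"type":"boolean"},"lines":{"type":"string"}},"required":["offsets"],"additionalProperties":false}. offsets is an object whose key "moves" holds a list of rows, 1 to 10 of them, each of 7 numbers: a rotation vector rx, ry, rz in parts of the range, where 1.0 means pi/2 rad, then dx, dy, dz in shares of the most that a row can go, 1 being 62.5 mm, then the opening from 0.0 (shut) to 1.0 (fully open); each row shifts and turns the commanded pose from where the row before left it, along the tool's axes as they then stand; what a row does not reach is not made up. A row lasts 1/8 s, in which the tool goes at most 0.0625 m and 0.188 rad, less where a joint would pass 70% of its speed; a pose out of reach is approached as far as the arm can. The fingers move at their own pace and stop on an object; the grip force is fixed at half the most. Time passes only in rows, so rows that do not move let the fingers close. The tool returns the time, the measured TCP pose, the force, the opening and the grip force at its end. only (a regular expression) keeps the lines of the reply that match it, lines (a string "A,B") keeps lines A to B, and quiet returns only ok. A shift or turn number past 1, either way, is cut back to 1. Input that does not fit is refused with a message, and nothing moves.
- env.observe(): the state, without advancing time (a new reading comes with each control period).
- optics.capture(name): name is "scene" or "top"; returns the picture (480x640x3 uint8, red, green, blue); there is no depth.
- optics.get_calibration(name): a dict with "mtx" (3x3 intrinsics, pixels), "camera_from_world" (4x4, takes a point from world to camera coordinates). Camera axes: x right, y down, z forward; pixel columns grow to the right and rows downward; lengths in m; the calibration is good to about 2 mm. A picture is of the moment at which its call begins. get_calibration takes no time and is no camera call.
- order.hand_in(): hands the job in; it is judged then, once.
The state is a dict: "time_s": time; "joint_positions": joint angles; "joint_velocities": joint speeds; "joint_efforts": joint torques, N m; "tcp_pos": TCP position; "tool_rot": TCP orientation; "force": force on the tool from outside, world axes, zero at the start; "wrist_torque": the same for the moment, N m; "gripper_width": opening from 0.0 (shut) to 1.0 (fully open); "gripper_force": force on a finger pad.
Only numpy, scipy, OpenCV 4.12 (cv2) and the standard library are available. Lean on these libraries where they do the work, as an engineer would, in place of code of your own. Each camera call takes 0.05 s, during which the arm holds its last target. There are 200 camera calls.

## Task

Two capped lipsticks have fallen over behind the loaded trays on the green outfeed plate. Clear both trays off the plate by stacking them, one on the other and properly seated in the stacking corners, on the blue base; then lay each fallen lipstick flat in the rework bin of its own colour, and only after that put each tray back on the outlined place it came from. Keep the trays level all the time, let go of everything, and leave the jar and the screwdriver alone.

Things in the scene. Friction and masses are not known exactly. Their poses are not given: they have to be found in the camera images.
- tray_rose: off-white tray holding lipsticks with rose-pink tops (part of the tray); 150 (x) x 102 (y) mm, rim 90 mm up, 0.45 kg. Origin: centre of underside, z up; half-turn symmetric. Carry it by the grey grip web in its middle: 24 mm thick in x, 38 long in y, top 81 mm up; a well 59 (x) x 38 (y) mm on each x side of it, down to 4 mm, takes the fingers. Lipstick tops at 82 mm.
- tray_plum: same tray with dark-plum lipsticks. Stacking: at each corner flared tabs rise 13 mm above the rim and reach 10 mm beyond the walls; another tray, turned alike, drops between them (play 1.5 mm each side at the bottom, 6 mm at the tops) and rests on the rim, its underside 90 mm above this one's.
- lipstick_rose: fallen capped lipstick, a rose-pink end: square bar 80 (x) x 21 x 21 mm, silver base at -x, black middle, rose-pink end at +x; 30 g. Origin: centre of the side it lies on, z up, x along it. Take it across its width, from above. It lies on the plate 5 to 25 mm behind the trays: no room for fingers or gripper while they stand there.
- lipstick_plum: fallen capped lipstick, a dark-plum end: square bar 80 (x) x 21 x 21 mm, silver base at -x, black middle, dark-plum end at +x; 30 g. Origin: centre of the side it lies on, z up, x along it. Take it across its width, from above. It lies on the plate 5 to 25 mm behind the trays: no room for fingers or gripper while they stand there.
- bed: fixed green outfeed plate 260 (x) x 320 (y) mm, top 22 mm above its origin (centre of underside, on the bench); x points away from the robot. White outlines at x -45, y +70 and -70 mm mark the tray places, tray x along plate x; either tray may be on either. A rail along the far edge, front face at x +100, rises 30 mm above the plate; the lipsticks lie along it.
- pallet: fixed blue stacking base: deck 158 (x) x 110 (y) mm, its top 20 mm above the origin (centre of underside, on the bench; z up). Corner tabs as on the trays rise 13 mm above the deck: a tray with its x along the base's x drops between them onto the deck, its underside 20 mm above this origin.
- bin_rose: fixed rose-pink rework bin, open on top: outside 112 (x) x 140 (y) x 32 mm, walls and floor 4 mm, light-grey floor. Origin: centre of the underside, on the bench; z up. A lipstick fits with its length along the bin's x.
- bin_plum: fixed dark-plum rework bin, open on top: outside 112 (x) x 140 (y) x 32 mm, walls and floor 4 mm, light-grey floor. Origin: centre of the underside, on the bench; z up. A lipstick fits with its length along the bin's x.
- jar: bystander: amber jar with white cap, 54 mm diameter, 62 mm high, standing on the bench beyond the base; origin: centre of its underside.
- screwdriver: bystander: screwdriver with yellow handle, 170 mm long, lying on the bench beyond the bins, under 35 mm high; origin at its middle, on the bench.
Not all that is in view belongs to the job. Leave any turquoise or yellow look-alike of the bin_plum alone.

How it is judged:
On the way, in this order (a step that is already met when the one before it is completed fails the run):
1. both trays stand stacked on the blue base, seated in the stacking corners and released, in either order (((horizontal distance between tray_rose and pallet below 0.008 m and z of tray_rose in the frame of pallet between 0.015 and 0.025 m and angle between the x axis of tray_rose and the x axis of pallet, either way round below 0.08 rad and horizontal distance between tray_plum and tray_rose below 0.008 m and z of tray_plum in the frame of tray_rose between 0.085 and 0.095 m and angle between the x axis of tray_plum and the x axis of tray_rose, either way round below 0.08 rad) or (horizontal distance between tray_plum and pallet below 0.008 m and z of tray_plum in the frame of pallet between 0.015 and 0.025 m and angle between the x axis of tray_plum and the x axis of pallet, either way round below 0.08 rad and horizontal distance between tray_rose and tray_plum below 0.008 m and z of tray_rose in the frame of tray_plum between 0.085 and 0.095 m and angle between the x axis of tray_rose and the x axis of tray_plum, either way round below 0.08 rad)) and contact force between the fingers and tray_rose below 0.2 N and contact force between the fingers and tray_plum below 0.2 N and linear speed of each of tray_rose, tray_plum below 0.02 m/s), for 0.2 s.
2. each fallen lipstick lies released in the bin of its colour while the trays are still stacked on the base (x of lipstick_rose in the frame of bin_rose between -0.052 and 0.052 m and y of lipstick_rose in the frame of bin_rose between -0.066 and 0.066 m and z of lipstick_rose in the frame of bin_rose below 0.03 m and angle between lipstick_rose's own x axis and vertical between 1.37 and 1.77 rad and contact force between the fingers and lipstick_rose below 0.2 N and x of lipstick_plum in the frame of bin_plum between -0.052 and 0.052 m and y of lipstick_plum in the frame of bin_plum between -0.066 and 0.066 m and z of lipstick_plum in the frame of bin_plum below 0.03 m and angle between lipstick_plum's own x axis and vertical between 1.37 and 1.77 rad and contact force between the fingers and lipstick_plum below 0.2 N and linear speed of each of lipstick_rose, lipstick_plum below 0.02 m/s and ((horizontal distance between tray_rose and pallet below 0.008 m and z of tray_rose in the frame of pallet between 0.015 and 0.025 m and angle between the x axis of tray_rose and the x axis of pallet, either way round below 0.08 rad and horizontal distance between tray_plum and tray_rose below 0.008 m and z of tray_plum in the frame of tray_rose between 0.085 and 0.095 m and angle between the x axis of tray_plum and the x axis of tray_rose, either way round below 0.08 rad) or (horizontal distance between tray_plum and pallet below 0.008 m and z of tray_plum in the frame of pallet between 0.015 and 0.025 m and angle between the x axis of tray_plum and the x axis of pallet, either way round below 0.08 rad and horizontal distance between tray_rose and tray_plum below 0.008 m and z of tray_rose in the frame of tray_plum between 0.085 and 0.095 m and angle between the x axis of tray_rose and the x axis of tray_plum, either way round below 0.08 rad))), for 0.2 s.
At the end, for the whole second after the job is handed in: Each lipstick lies flat, released, inside the bin of its own colour; each tray stands upright, released and at rest within 15 mm of where it stood at the start and within 0.15 rad of square to the plate (x of lipstick_rose in the frame of bin_rose between -0.052 and 0.052 m and y of lipstick_rose in the frame of bin_rose between -0.066 and 0.066 m and z of lipstick_rose in the frame of bin_rose below 0.03 m and angle between lipstick_rose's own x axis and vertical between 1.37 and 1.77 rad and contact force between the fingers and lipstick_rose below 0.2 N and x of lipstick_plum in the frame of bin_plum between -0.052 and 0.052 m and y of lipstick_plum in the frame of bin_plum between -0.066 and 0.066 m and z of lipstick_plum in the frame of bin_plum below 0.03 m and angle between lipstick_plum's own x axis and vertical between 1.37 and 1.77 rad and contact force between the fingers and lipstick_plum below 0.2 N and linear speed of each of lipstick_rose, lipstick_plum, tray_rose, tray_plum below 0.02 m/s and distance of each of tray_rose, tray_plum from where it was at the start of the episode below 0.015 m and angle between the x axis of each of tray_rose, tray_plum and the x axis of bed, either way round below 0.15 rad and angle between each of tray_rose, tray_plum's own z axis and vertical below 0.04 rad and contact force between the fingers and tray_rose below 0.2 N and contact force between the fingers and tray_plum below 0.2 N); the robot touches nothing.
It fails at once if a tray is tipped more than 0.35 rad (angle between any of tray_rose, tray_plum's own z axis and vertical above 0.35 rad).
It fails at once if the jar or the screwdriver is shifted more than 20 mm (distance of any of jar, screwdriver from where it was at the start of the episode above 0.02 m).
It also fails if it takes over 149 s, if anything falls off the work surface, if the arm or the gripper's body presses on something with over 40 N, if the wrist force passes 120 N, or if a joint passes its speed limit or range.

## Working session

There is one attempt and no reset: what is moved stays moved. The work goes in short steps, Python scripts to look and compute and a tool call to move; the robot and the scene stay as the last step left them, time stands still between calls to the robot, and variables do not carry over. Pictures are saved under pics/ and viewed, at most 14 in all, crops included, and the job is handed in when it is done.

```bash
ls; mkdir -p pics; python3 - <<'E'
from cell import env, optics, order
import cv2
s=env.observe()
print(s['time_s'],s['tcp_pos'],s['tool_rot'],s['gripper_width'],env.tip_extent)
for n in('scene','top'):
    cv2.imwrite(f'pics/{n}0.png',optics.capture(n)[:,:,::-1])
    c=optics.get_calibration(n);print(c['mtx'],c['camera_from_world'])
E
```

```text
pics
0.0 [ 0.23155596 -0.58009756  0.22972422] [-7.25832833e-04  9.82018736e-01  1.88781989e-01 -1.88115780e-04] 1.0025481632296427 0.008
[[578.25405563   0.         320.61434463]
 [  0.         578.25405563 243.5219487 ]
 [  0.           0.           1.        ]] [[ 0.23582692  0.97174222 -0.01013486 -0.00530118]
 [ 0.7466789  -0.18786268 -0.63810519 -0.3486696 ]
 [-0.62197771  0.1429149  -0.76988249  1.77123383]
 [ 0.          0.          0.          1.        ]]
[[435.46804707   0.         325.3312223 ]
 [  0.         435.46804707 238.78558583]
 [  0.           0.           1.        ]] [[ 2.69786615e-02 -9.99629252e-01  3.67554298e-03 -1.26562503e-01]
 [-9.90415170e-01 -2.72278833e-02 -1.35412089e-01  4.47066028e-01]
 [ 1.35461962e-01  1.29233859e-05 -9.90782548e-01  9.97858352e-01]
 [ 0.00000000e+00  0.00000000e+00  0.00000000e+00  1.00000000e+00]]
```

View pics/top0.png

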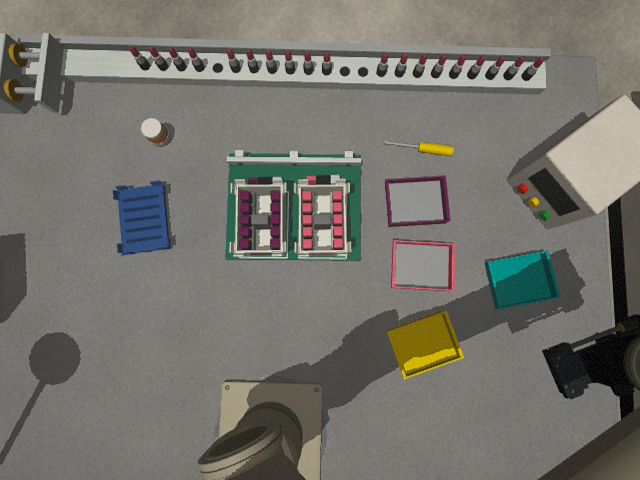

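View pics/scene0.png

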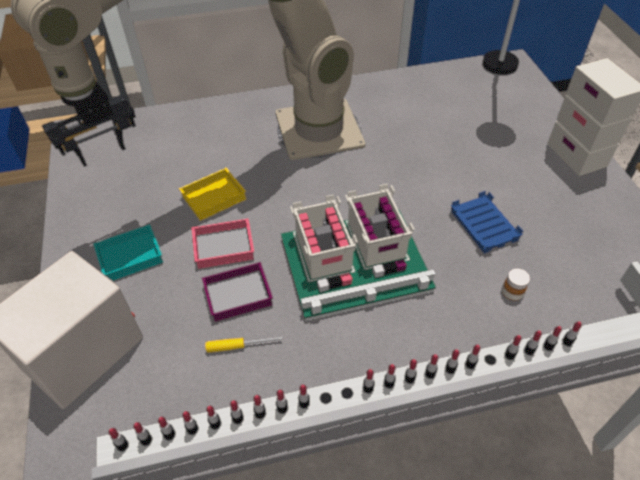

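The top view shows plum tray about (262,217), rose tray about (323,217), pallet (144,218), plum bin (418,200), rose bin (423,265), jar (155,130), screwdriver (425,148). I'll zoom in for precise points.

```bash
python3 - <<'E'
import cv2
im=cv2.imread('pics/top0.png')
cv2.imwrite('pics/plate0.png',cv2.resize(im[147:265,222:370],None,fx=5,fy=5,interpolation=cv2.INTER_CUBIC))
cv2.imwrite('pics/pal0.png',cv2.resize(im[175:262,108:178],None,fx=6,fy=6,interpolation=cv2.INTER_CUBIC))
E
```

```text
(no output)
```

View pics/plate0.png

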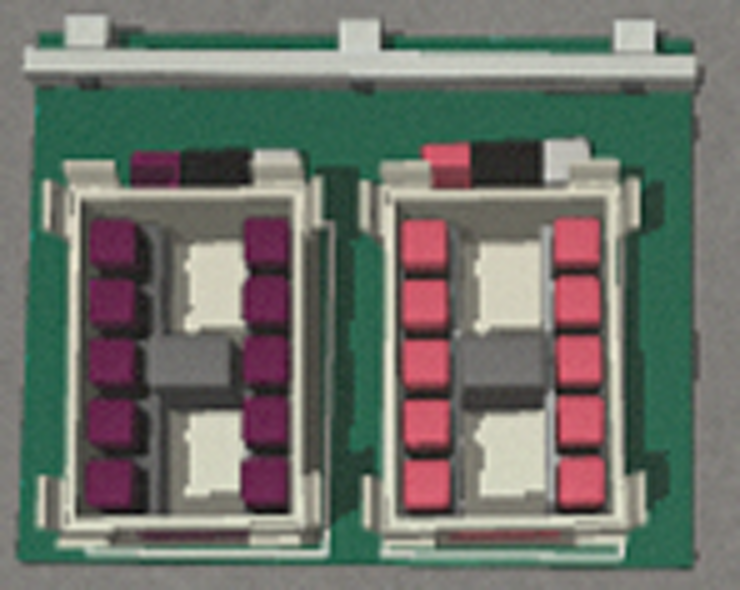

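View pics/pal0.png

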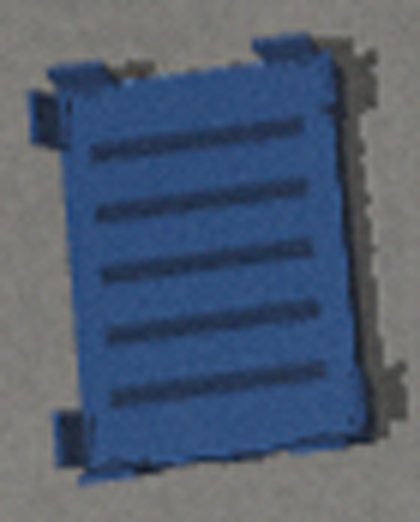

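The plate crop: plum rim corners about (77,190),(307,190),(299,526),(64,522) in crop px, rose rim (387,190),(617,190),(622,525),(385,525), and lipsticks stick out at the far edge. The pallet crop shows five dark slots, (90,153)-(302,126) to (112,397)-(325,369).

```bash
cat > h.py <<'E'
from cell import env, optics, order
import cv2, numpy as np
from scipy.optimize import least_squares
from scipy.spatial.transform import Rotation as R
def cal(n):
    c=optics.get_calibration(n); return np.array(c['mtx']),np.array(c['camera_from_world'])
def back(px,z,n='top'):   # pixels -> world at height z
    K,T=cal(n); px=np.atleast_2d(px).astype(float); z=np.broadcast_to(z,len(px))
    d=np.c_[px,np.ones(len(px))]@np.linalg.inv(K).T@T[:3,:3]
    C=-T[:3,:3].T@T[:3,3]
    return C+d*((z-C[2])/d[:,2])[:,None]
def proj(P,n='top'):
    K,T=cal(n); q=(np.atleast_2d(P)@T[:3,:3].T+T[:3,3])@K.T; return q[:,:2]/q[:,2:]
def uncrop(c,off,f): return (np.array(c,float)+.5)/f-.5+off
def fit(W,M):  # rigid 2D model->world
    f=lambda p:(M@np.array([[np.cos(p[2]),np.sin(p[2])],[-np.sin(p[2]),np.cos(p[2])]])+p[:2]-W[:,:2]).ravel()
    W=np.asarray(W);r=least_squares(f,[*W[:,:2].mean(0),0]); return r.x, np.abs(r.fun).max()
def rect(a,b): return np.array([[a,b],[a,-b],[-a,-b],[-a,b]])/2  # farL farR nearR nearL
def tool(yaw_y): # world target helper
    pass
def state():
    s=env.observe(); q=s['tool_rot']; r=R.from_quat([q[1],q[2],q[3],q[0]])
    return s,np.array(s['tcp_pos']),r
def go(x,y,z,ang,verbose=True): # remaining tool-axes motion to pose, tool y axis at world angle ang, pointing down
    s,p,r=state(); best=None
    for a in (ang,ang+np.pi):
        yv=np.array([np.cos(a),np.sin(a),0]); zv=np.array([0,0,-1.]); xv=np.cross(yv,zv)
        t=R.from_matrix(np.c_[xv,yv,zv]); v=(r.inv()*t).as_rotvec()
        if best is None or np.linalg.norm(v)<np.linalg.norm(best[0]): best=(v,t)
    v,t=best; d=np.array([x,y,z])-p
    print('rotvec',v.round(4),'d in tool now',r.inv().apply(d).round(4),'d after rot',t.inv().apply(d).round(4),'world d',d.round(4))
E
python3 - <<'E'
from h import *
o=(222,147)
for n,c in dict(plum=[(77,190),(307,190),(299,526),(64,522)],rose=[(387,190),(617,190),(622,525),(385,525)]).items():
    W=back(uncrop(c,o,5),.112); print(n,W.round(4)[:,:2].tolist(),fit(W,rect(.150,.102)))
    print(' web top centre scene px',proj([*fit(W,rect(.15,.102))[0][:2],.103],'scene'))
W=back(uncrop([(38,38),(693,40),(693,567),(18,562)],o,5),.022);print('bed',W.round(4)[:,:2].tolist(),fit(W,rect(.26,.32)))
W=back(uncrop([(90,153),(302,126),(325,369),(112,397)],(108,175),6),.02)
print('slots',W.round(4)[:,:2].tolist(),'ctr',W.mean(0)); d=W[0]+W[1]-W[2]-W[3];e=W[0]+W[3]-W[1]-W[2]
print('yaw',np.arctan2(d[1],d[0]),np.arctan2(-e[0],e[1]))
W=back(uncrop([(70,95),(332,62),(365,437),(92,470)],(108,175),6),.02);print('deck',W.round(4)[:,:2].tolist(),fit(W,rect(.158,.11)))
for n,c in dict(binplum=[(387,179),(446,177),(451,224),(389,227)],binrose=[(393,240),(454,242),(454,290),(391,287)]).items():
    W=back(c,.032);print(n,W.round(4)[:,:2].tolist(),fit(W,rect(.112,.14)))
E
```

```text
plum [[0.5546, 0.084], [0.5575, -0.0176], [0.4082, -0.0201], [0.4072, 0.0816]] (array([0.48186704, 0.03197477, 0.01742584]), np.float64(0.0013324290057661337))
 web top centre scene px [[377.89489487 218.43381917]]
rose [[0.5585, -0.0529], [0.5613, -0.1546], [0.4125, -0.1598], [0.4097, -0.0573]] (array([ 0.48547131, -0.10614018,  0.03088029]), np.float64(0.0007220516446476144))
 web top centre scene px [[322.71789389 230.07794795]]
bed [[0.6537, 0.1262], [0.6617, -0.194], [0.4031, -0.1982], [0.3968, 0.1211]] (array([ 0.52884264, -0.03623959,  0.02074212]), np.float64(0.0017886833271987257))
slots [[0.5325, 0.377], [0.546, 0.2928], [0.4476, 0.2759], [0.4341, 0.3594]] ctr [0.49003967 0.32624684 0.02      ]
yaw 0.17363685618204522 0.15953175706913267
deck [[0.5561, 0.3872], [0.5727, 0.2828], [0.4209, 0.2579], [0.4048, 0.3647]] (array([0.48863187, 0.32313592, 0.15440117]), np.float64(0.0026777640826461946))
binplum [[0.5993, -0.2587], [0.6082, -0.4007], [0.4937, -0.4114], [0.4825, -0.2643]] (array([ 0.54594176, -0.3337899 ,  0.07000761]), np.float64(0.0038567488971525954))
binrose [[0.4517, -0.274], [0.4509, -0.418], [0.3383, -0.4165], [0.3413, -0.27]] (array([ 0.39551868, -0.34461048, -0.01737378]), np.float64(0.0036429588065751695))
```

```bash
python3 - <<'E'
from h import *
def draw(n,off,size,f):
    im=cv2.imread(f'pics/{n}0.png')[off[1]:off[1]+size[1],off[0]:off[0]+size[0]]; im=cv2.resize(im,None,fx=f,fy=f,interpolation=cv2.INTER_CUBIC)
    x,y,a=.4893,.3247,.158;c,s=np.cos(a),np.sin(a)
    for (l,w,z,col) in [(.158,.11,.02,(0,255,255)),(.178,.13,.033,(0,0,255)),(.158,.11,0,(0,255,0))]:
        P=rect(l,w)@np.array([[c,s],[-s,c]])+(x,y); q=(proj(np.c_[P,np.full(4,z)],n)-off+.5)*f-.5
        cv2.polylines(im,[np.int32(q.round())],True,col,1)
    return im
a=draw('top',(104,168),(80,96),5);b=draw('scene',(438,180),(96,80),4)
H=max(a.shape[0],b.shape[0]);pad=lambda i:cv2.copyMakeBorder(i,0,H-i.shape[0],0,0,0)
cv2.imwrite('pics/ov.png',np.hstack([pad(a),pad(b)]))
E
```

```text
(no output)
```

View pics/ov.png

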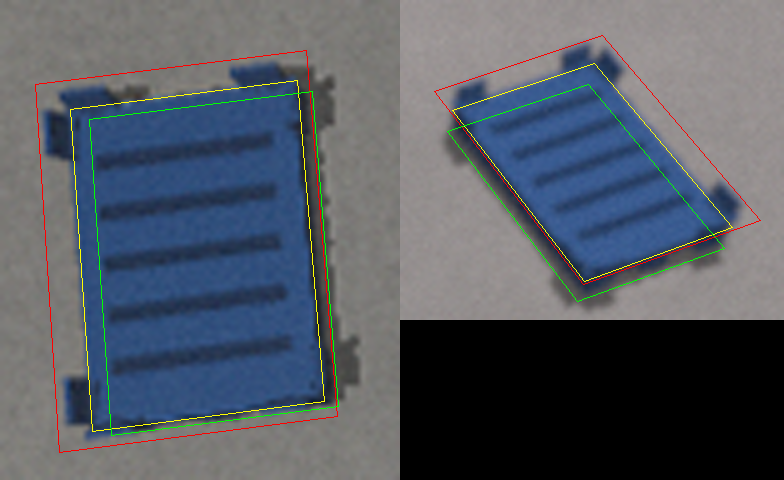

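The overlay agrees in both views: pallet about (0.4895, 0.325, yaw 0.158). The tray poses match the plate outlines. I'll start with the rose tray.

The rows are not in the units I measure in: shifts go in shares of 62.5 mm and turns go in shares of pi/2 rad. I convert before sending: -0.17 rad / 1.5708 = -0.1082.

```bash
python3 -c "
from h import *; go(.4855,-.1061,.24,.026)"
```

```text
rotvec [-1.100e-03 -7.000e-04 -1.217e+00] d in tool now [ 0.4116 -0.3461 -0.0098] d after rot [ 0.4673  0.2662 -0.0101] world d [0.2539 0.4741 0.0101]
```

Emit:
jog_arm(offsets={"moves":[[0,0,-0.1082,0,0,0,1],[0,0,-0.1082,0,0,0,1],[0,0,-0.1082,0,0,0,1],[0,0,-0.1082,0,0,0,1],[0,0,-0.1082,0,0,0,1],[0,0,-0.1082,0,0,0,1],[0,0,-0.1082,0,0,0,1]]})

```text
time_s: 0.98
tcp_pos: [0.2316, -0.5803, 0.2301]
tool_rot: [-0.0, 0.705, 0.709, 0.0]
force: [-0.1, 0.1, -0.6]
gripper_width: 0.999
gripper_force: 0.0
```

```bash
python3 -c "
from h import *; go(.4855,-.1061,.24,.026)"
```

```text
rotvec [-0.0003 -0.0008 -0.0214] d in tool now [ 0.473   0.256  -0.0097] d after rot [ 0.4674  0.2661 -0.0099] world d [0.2539 0.4742 0.0099]
```

To row units: 0.052 m is 0.832, 0.051 m is 0.816, -0.021 rad / 1.5708 = -0.0134.

Emit:
jog_arm(offsets={"moves":[[0,0,-0.0134,0,0,0,1],[0,0,0,0.832,0.48,0,1],[0,0,0,0.832,0.48,0,1],[0,0,0,0.832,0.48,0,1],[0,0,0,0.832,0.48,-0.16,1],[0,0,0,0.832,0.48,0,1],[0,0,0,0.832,0.48,0,1],[0,0,0,0.832,0.48,0,1],[0,0,0,0.832,0.48,0,1],[0,0,0,0.816,0.416,0,1]]})

```text
time_s: 2.22
tcp_pos: [0.489, -0.1064, 0.2407]
tool_rot: [0.0, 0.701, 0.713, 0.0]
force: [1.1, -1.6, 0.6]
gripper_width: 0.996
gripper_force: 0.0
```

```bash
python3 -c "
from h import *; go(.4855,-.1061,.24,.026)"
```

```text
rotvec [ 0.0005  0.0003 -0.0099] d in tool now [ 0.0003 -0.0035  0.0007] d after rot [ 0.0004 -0.0035  0.0007] world d [-0.0035  0.0003 -0.0007]
```

To row units: 0.04 m is 0.64.

Emit:
jog_arm(offsets={"moves":[[0,0,0,0,0,0,1],[0,0,0,0,0,0.64,1],[0,0,0,0,0,0.64,1]]})

```text
time_s: 2.6
tcp_pos: [0.4882, -0.1092, 0.1597]
tool_rot: [0.001, 0.702, 0.713, -0.0]
force: [-0.3, -0.3, 0.1]
gripper_width: 1.004
gripper_force: 0.0
```

```bash
python3 -c "
from h import *; go(.4855,-.1061,.077,.026)"
```

```text
rotvec [ 0.0007  0.0009 -0.0102] d in tool now [ 0.0032 -0.0027  0.0827] d after rot [ 0.0031 -0.0026  0.0827] world d [-0.0027  0.0031 -0.0827]
```

To row units: 0.032 m is 0.512, 0.03 m is 0.48, -0.01 rad / 1.5708 = -0.0064.

Emit:
jog_arm(offsets={"moves":[[0,0,-0.0064,0.04,-0.04,0.32,1],[0,0,0,0,0,0.512,1],[0,0,0,0,0,0.48,1],[0,0,0,0,0,0,1],[0,0,0,0,0,0,1]]})

```text
time_s: 3.22
tcp_pos: [0.4863, -0.1062, 0.0796]
tool_rot: [0.0, 0.697, 0.717, 0.0]
force: [-0.3, 0.3, 0.5]
gripper_width: 1.0
gripper_force: 0.0
```

```bash
python3 -c "
from h import *
go(.4855,-.1061,.077,.026)
cv2.imwrite('pics/g1.png',cv2.resize(optics.capture('scene')[160:320,240:450,::-1],None,fx=3.5,fy=3.5,interpolation=cv2.INTER_CUBIC))"
```

```text
rotvec [0.001  0.0004 0.0023] d in tool now [ 0.0002 -0.0008  0.0026] d after rot [ 0.0002 -0.0008  0.0026] world d [-0.0008  0.0001 -0.0026]
```

View pics/g1.png

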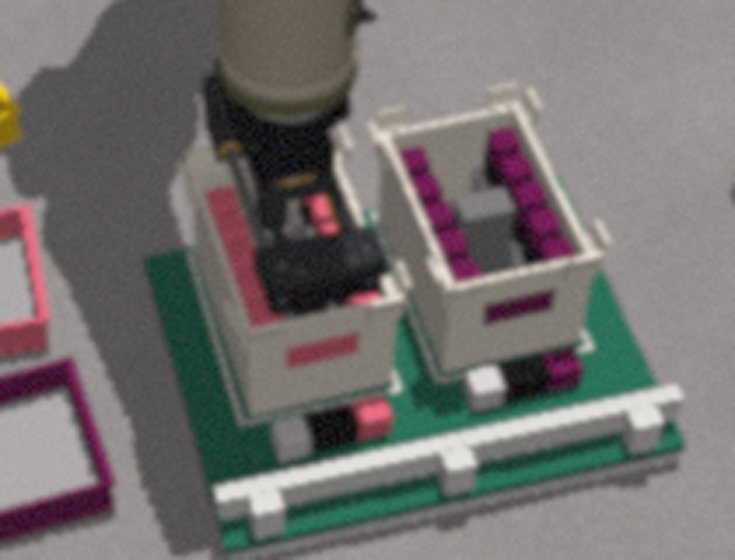

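Fingers straddle the rose tray's grip web (crop ~(295,220)), with both lipsticks visible behind the trays. Now I'll close and lift slightly.

To row units: 0.002 m is 0.032.

Emit:
jog_arm(offsets={"moves":[[0,0,0,0,0,0.032,0],[0,0,0,0,0,0,0],[0,0,0,0,0,0,0],[0,0,0,0,0,0,0],[0,0,0,0,0,0,0],[0,0,0,0,0,0,0]]})

```text
time_s: 4.03
tcp_pos: [0.4858, -0.1058, 0.0765]
tool_rot: [0.0, 0.696, 0.718, -0.0]
force: [0.3, 0.4, -0.2]
gripper_width: 0.401
gripper_force: 0.0
```

Emit:
jog_arm(offsets={"moves":[[0,0,0,0,0,-0.32,0],[0,0,0,0,0,-0.48,0],[0,0,0,0,0,-0.8,0],[0,0,0,0,0,-0.8,0],[0,0,0,0,0,0,0]]})

```text
time_s: 4.65
tcp_pos: [0.4874, -0.1059, 0.2297]
tool_rot: [0.003, 0.696, 0.718, 0.001]
force: [-0.0, 0.3, -4.3]
gripper_width: 0.27
gripper_force: 30.0
```

```bash
python3 -c "
from h import *
go(.4895,.325,.23,.158)"
```

```text
rotvec [ 0.0052  0.0025 -0.128 ] d in tool now [ 0.4307  0.015  -0.0012] d after rot [ 4.252e-01  6.980e-02 -3.000e-04] world d [2.100e-03 4.309e-01 3.000e-04]
```

The fingers finished closing during the lift, so the grip may be too high. I'll set the tray back down and regrip.

To row units: 0.05 m is 0.8, 0.045 m is 0.72.

Emit:
jog_arm(offsets={"moves":[[0,0,0,-0.0048,-0.024,0.8,0],[0,0,0,0,0,0.72,0],[0,0,0,0,0,0.32,0],[0,0,0,0,0,0.16,0],[0,0,0,0,0,0,0]]})

```text
time_s: 5.28
tcp_pos: [0.4837, -0.1059, 0.1007]
tool_rot: [-0.001, 0.696, 0.718, -0.0]
force: [-0.2, -0.5, -2.5]
gripper_width: 0.271
gripper_force: 30.0
```

Emit:
jog_arm(offsets={"moves":[[0,0,0,0,0,0.08,0],[0,0,0,0,0,0,0]]})

```text
time_s: 5.52
tcp_pos: [0.4852, -0.1064, 0.0978]
tool_rot: [0.001, 0.696, 0.718, 0.0]
force: [-1.0, 0.0, 3.6]
gripper_width: 0.27
gripper_force: 30.0
```

Emit:
jog_arm(offsets={"moves":[[0,0,0,0,0,0.08,0],[0,0,0,0,0,0,0]]})

```text
time_s: 5.78
tcp_pos: [0.4852, -0.1069, 0.0947]
tool_rot: [0.002, 0.697, 0.718, -0.0]
force: [-13.1, 0.5, 29.3]
gripper_width: 0.271
gripper_force: 30.0
```

To row units: 0.01 m is 0.16, -0.004 m is -0.064.

Emit:
jog_arm(offsets={"moves":[[0,0,0,0,0,-0.064,0],[0,0,0,0,0,0,0.6],[0,0,0,0,0,0,0.6],[0,0,0,0,0,0,0.6],[0,0,0,0,0,0.16,0.6],[0,0,0,0,0,0.16,0.6],[0,0,0,0,0,0,0.6],[0,0,0,0,0,0,0.6]]})

```text
time_s: 6.78
tcp_pos: [0.4843, -0.106, 0.0755]
tool_rot: [-0.0, 0.696, 0.718, 0.0]
force: [0.5, 0.4, 0.4]
gripper_width: 0.598
gripper_force: 0.0
```

```bash
python3 -c "
from h import *
go(.4855,-.1061,.077,.026)"
```

```text
rotvec [-0.0001 -0.0002  0.0042] d in tool now [-0.0001  0.0012 -0.0015] d after rot [-0.0001  0.0012 -0.0015] world d [ 0.0012 -0.0001  0.0015]
```

Emit:
jog_arm(offsets={"moves":[[0,0,0,0,0,0,0],[0,0,0,0,0,0,0],[0,0,0,0,0,0,0],[0,0,0,0,0,0,0],[0,0,0,0,0,0,0],[0,0,0,0,0,0,0],[0,0,0,0,0,0,0],[0,0,0,0,0,0,0]]})

```text
time_s: 7.78
tcp_pos: [0.4845, -0.1062, 0.0757]
tool_rot: [0.0, 0.696, 0.718, 0.0]
force: [1.4, 0.0, 1.7]
gripper_width: 0.271
gripper_force: 30.0
```

```bash
python3 -c "
from h import *
for i in range(1): go(.4855,-.1061,.077,.026)"
```

```text
rotvec [0.0004 0.0002 0.004 ] d in tool now [ 0.0001  0.001  -0.0013] d after rot [ 0.0001  0.001  -0.0013] world d [0.001  0.0001 0.0013]
```

To row units: -0.05 m is -0.8, -0.04 m is -0.64, -0.128 rad / 1.5708 = -0.0815.

Emit:
jog_arm(offsets={"moves":[[0,0,0,0,0,-0.32,0],[0,0,0,0,0,-0.64,0],[0,0,0,0,0,-0.8,0],[0,0,0,0,0,-0.8,0],[0,0,-0.0815,0,0,0,0],[0,0,0,0.8,0.128,0,0],[0,0,0,0.8,0.128,0,0],[0,0,0,0.8,0.128,0,0]]})

```text
time_s: 8.78
tcp_pos: [0.4835, 0.0471, 0.2348]
tool_rot: [-0.0, 0.649, 0.761, -0.001]
force: [0.6, 0.0, -4.3]
gripper_width: 0.272
gripper_force: 30.0
```

```bash
python3 -c "
from h import *
go(.4895,.325,.235,.158)"
```

```text
rotvec [-0.0015  0.0002 -0.0004] d in tool now [ 0.2735  0.0495 -0.0003] d after rot [ 2.735e-01  4.960e-02 -2.000e-04] world d [6.000e-03 2.779e-01 2.000e-04]
```

To row units: 0.05 m is 0.8, 0.04 m is 0.64.

Emit:
jog_arm(offsets={"moves":[[0,0,0,0.8,0.144,0,0],[0,0,0,0.8,0.144,0,0],[0,0,0,0.8,0.144,0,0],[0,0,0,0.8,0.144,0,0],[0,0,0,0.8,0.144,0,0],[0,0,0,0.376,0.072,0.32,0],[0,0,0,0,0,0.64,0],[0,0,0,0,0,0.48,0],[0,0,0,0,0,0,0]]})

```text
time_s: 9.9
tcp_pos: [0.4887, 0.3222, 0.1427]
tool_rot: [-0.001, 0.649, 0.761, -0.003]
force: [0.4, 0.2, -4.0]
gripper_width: 0.272
gripper_force: 30.0
```

```bash
python3 -c "
from h import *
go(.4895,.325,.075,.158)
go(.4895,.325,.075,.158)
cv2.imwrite('pics/p1s.png',optics.capture('scene')[:,:,::-1]);cv2.imwrite('pics/p1t.png',optics.capture('top')[:,:,::-1])
go(.4895,.325,.075,.158)
a=cv2.resize(cv2.imread('pics/p1s.png')[130:270,420:560],None,fx=2.8,fy=2.8);b=cv2.resize(cv2.imread('pics/p1t.png')[170:268,94:192],None,fx=4,fy=4)
cv2.imwrite('pics/p1.png',np.hstack([a,b]))"
```

```text
rotvec [-0.0054  0.0022  0.0003] d in tool now [0.0028 0.0016 0.0677] d after rot [0.0026 0.0013 0.0677] world d [ 0.0008  0.0028 -0.0677]
rotvec [-0.0054  0.0022  0.0003] d in tool now [0.0028 0.0016 0.0677] d after rot [0.0026 0.0013 0.0677] world d [ 0.0008  0.0028 -0.0677]
rotvec [-0.0003 -0.0001 -0.    ] d in tool now [ 0.0014 -0.0005  0.0711] d after rot [ 0.0014 -0.0005  0.0711] world d [-0.0007  0.0013 -0.0711]
```

View pics/p1.png

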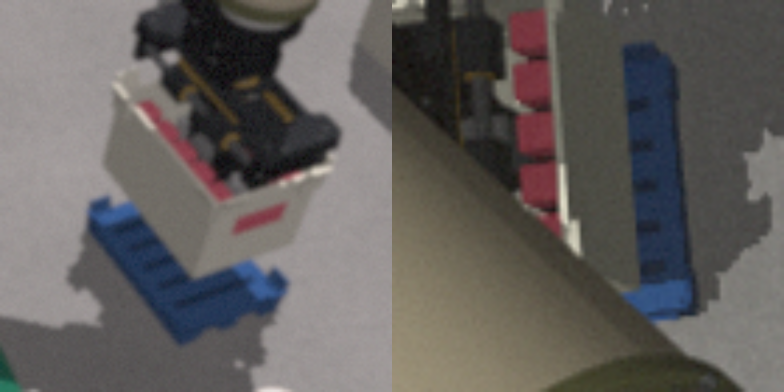

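Rose tray is level, hanging over the base. Fine lowering next.

To row units: 0.025 m is 0.4, 0.02 m is 0.32.

Emit:
jog_arm(offsets={"moves":[[0,0,0,0.0192,0,0.4,0],[0,0,0,0,0,0.32,0],[0,0,0,0,0,0,0],[0,0,0,0,0,0.128,0],[0,0,0,0,0,0.096,0],[0,0,0,0,0,0,0]]})

```text
time_s: 10.75
tcp_pos: [0.4899, 0.3246, 0.0862]
tool_rot: [-0.0, 0.649, 0.761, -0.0]
force: [-0.1, 1.2, -3.7]
gripper_width: 0.271
gripper_force: 30.0
```

```bash
python3 -c "
from h import *
go(.4895,.325,.075,.158)"
```

```text
rotvec [-0.0005  0.0003 -0.0001] d in tool now [ 0.0004 -0.0004  0.0112] d after rot [ 0.0004 -0.0004  0.0112] world d [-0.0004  0.0004 -0.0112]
```

To row units: 0.004 m is 0.064.

Emit:
jog_arm(offsets={"moves":[[0,0,0,0,0,0.064,0],[0,0,0,0,0,0.064,0],[0,0,0,0,0,0,0]]})

```text
time_s: 11.12
tcp_pos: [0.4899, 0.3247, 0.0781]
tool_rot: [-0.0, 0.649, 0.761, -0.0]
force: [-0.5, 0.0, -3.8]
gripper_width: 0.275
gripper_force: 30.0
```

Emit:
jog_arm(offsets={"moves":[[0,0,0,0,0,0.048,0],[0,0,0,0,0,0,0]]})

```text
time_s: 11.38
tcp_pos: [0.49, 0.3248, 0.0753]
tool_rot: [-0.0, 0.649, 0.761, -0.0]
force: [-1.2, 0.8, -3.5]
gripper_width: 0.271
gripper_force: 30.0
```

Emit:
jog_arm(offsets={"moves":[[0,0,0,0,0,0.032,0],[0,0,0,0,0,0,0]]})

```text
time_s: 11.62
tcp_pos: [0.4902, 0.3251, 0.0738]
tool_rot: [0.0, 0.649, 0.761, 0.0]
force: [-0.8, 0.1, -2.7]
gripper_width: 0.27
gripper_force: 30.0
```

To row units: 0.002 m is 0.032.

Emit:
jog_arm(offsets={"moves":[[0,0,0,0,0,0.032,0],[0,0,0,0,0,0,0]]})

```text
time_s: 11.88
tcp_pos: [0.4902, 0.3252, 0.0737]
tool_rot: [0.001, 0.649, 0.761, 0.0]
force: [-8.3, -6.3, 19.6]
gripper_width: 0.274
gripper_force: 30.0
```

Emit:
jog_arm(offsets={"moves":[[0,0,0,0,0,0,0.55],[0,0,0,0,0,0,0.55],[0,0,0,0,0,0,0.55],[0,0,0,0,0,0,0.55],[0,0,0,0,0,-0.32,0.55],[0,0,0,0,0,-0.8,0.55],[0,0,0,0,0,-0.96,0.55],[0,0,0,0,0,-0.64,1],[0,0,0,0,0,0,1]]})

```text
time_s: 13.0
tcp_pos: [0.4909, 0.3263, 0.2463]
tool_rot: [0.001, 0.649, 0.761, 0.003]
force: [-1.0, 0.6, -0.7]
gripper_width: 0.694
gripper_force: 0.0
```

```bash
python3 -c "
from h import *
go(.4818,.0323,.235,.019)
cv2.imwrite('pics/p2t.png',optics.capture('top')[:,:,::-1])"
```

```text
rotvec [ 0.0059 -0.0028  0.1394] d in tool now [-0.289  -0.0554  0.0102] d after rot [-0.2938 -0.0146  0.0113] world d [-0.0091 -0.294  -0.0113]
```

To row units: -0.05 m is -0.8, -0.044 m is -0.704, 0.139 rad / 1.5708 = 0.0885.

Emit:
jog_arm(offsets={"moves":[[0,0,0.0885,0,0,0,1],[0,0,0,-0.8,-0.04,0.032,1],[0,0,0,-0.8,-0.04,0.032,1],[0,0,0,-0.8,-0.04,0.032,1],[0,0,0,-0.8,-0.04,0.032,1],[0,0,0,-0.8,-0.04,0.032,1],[0,0,0,-0.704,-0.032,0,1],[0,0,0,0,0,0.48,1],[0,0,0,0,0,0,1]]})

```text
time_s: 14.18
tcp_pos: [0.4794, 0.0302, 0.1996]
tool_rot: [-0.002, 0.701, 0.714, -0.001]
force: [0.0, -0.3, 0.7]
gripper_width: 1.001
gripper_force: 0.0
```

```bash
python3 -c "
from h import *
go(.4818,.0323,.077,.019)
cv2.imwrite('pics/p3t.png',optics.capture('top')[:,:,::-1])
cv2.imwrite('pics/p3.png',cv2.resize(optics.capture('scene')[150:290,300:560,::-1],None,fx=3,fy=3,interpolation=cv2.INTER_CUBIC))"
```

```text
rotvec [-0.0044 -0.0004 -0.0005] d in tool now [0.002  0.003  0.1226] d after rot [0.0021 0.0024 0.1226] world d [ 0.0024  0.0021 -0.1226]
```

View pics/p3.png

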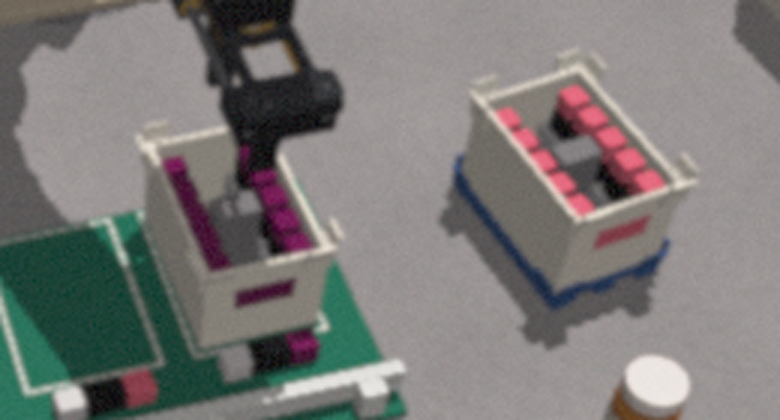

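Rose tray is seated on the base, and the gripper is over the plum tray's web (~(240,210)). Descend and grip.

To row units: 0.04 m is 0.64, 0.03 m is 0.48.

Emit:
jog_arm(offsets={"moves":[[0,0,0,0.024,0.024,0.64,1],[0,0,0,0,0,0.64,1],[0,0,0,0,0,0.48,1],[0,0,0,0,0,0.192,1],[0,0,0,0,0,0,1],[0,0,0,0,0,0,1]]})

```text
time_s: 15.02
tcp_pos: [0.4836, 0.0324, 0.0809]
tool_rot: [0.001, 0.7, 0.714, 0.001]
force: [1.5, 0.1, 0.4]
gripper_width: 1.001
gripper_force: 0.0
```

```bash
python3 -c "
from h import *
go(.4818,.0323,.077,.019)"
```

```text
rotvec [0.002  0.0002 0.0002] d in tool now [-0.     -0.0018  0.0039] d after rot [-0.     -0.0018  0.0039] world d [-0.0018 -0.0001 -0.0039]
```

Emit:
jog_arm(offsets={"moves":[[0,0,0,0,0,0,0.2],[0,0,0,0,0,0,0],[0,0,0,0,0,0,0],[0,0,0,0,0,0,0],[0,0,0,0,0,0,0],[0,0,0,0,0,0,0],[0,0,0,0,0,0,0],[0,0,0,0,0,0,0],[0,0,0,0,0,0,0],[0,0,0,0,0,0,0]]})

```text
time_s: 16.27
tcp_pos: [0.4822, 0.0321, 0.0794]
tool_rot: [-0.0, 0.7, 0.714, -0.0]
force: [-4.7, 0.1, 3.8]
gripper_width: 0.271
gripper_force: 29.9
```

```bash
python3 -c "
from h import *
go(.4902,.3252,.235,.158)"
```

```text
rotvec [-9.00e-04  1.00e-04 -1.39e-01] d in tool now [ 0.2928  0.0134 -0.1556] d after rot [ 0.2882  0.054  -0.1556] world d [0.008  0.2931 0.1556]
```

To row units: -0.056 m is -0.896, -0.05 m is -0.8, -0.139 rad / 1.5708 = -0.0885.

Emit:
jog_arm(offsets={"moves":[[0,0,0,0,0,-0.32,0],[0,0,0,0,0,-0.64,0],[0,0,0,0,0,-0.8,0],[0,0,0,0,0,-0.896,0],[0,0,-0.0885,0,0,0,0],[0,0,0,0.768,0.144,0,0],[0,0,0,0.768,0.144,0,0],[0,0,0,0.768,0.144,0,0]]})

```text
time_s: 17.27
tcp_pos: [0.4867, 0.1797, 0.2451]
tool_rot: [0.0, 0.649, 0.76, 0.0]
force: [1.4, -1.0, -5.0]
gripper_width: 0.274
gripper_force: 29.9
```

Emit:
jog_arm(offsets={"moves":[[0,0,0,0.768,0.144,0,0],[0,0,0,0.768,0.144,0,0],[0,0,0,0.64,0.128,0,0],[0,0,0,0,0,0,0],[0,0,0,0,0,0,0]]})

```text
time_s: 17.9
tcp_pos: [0.4911, 0.3164, 0.2447]
tool_rot: [-0.0, 0.649, 0.761, -0.0]
force: [0.1, -0.4, -5.4]
gripper_width: 0.274
gripper_force: 30.0
```

```bash
python3 -c "
from h import *
go(.4902,.3252,.1674,.158)"
```

```text
rotvec [-0.0007  0.0006 -0.0001] d in tool now [0.0089 0.0006 0.0773] d after rot [0.0088 0.0005 0.0773] world d [-0.0009  0.0088 -0.0773]
```

To row units: 0.02 m is 0.32, 0.016 m is 0.256.

Emit:
jog_arm(offsets={"moves":[[0,0,0,0.1408,0.008,0.32,0],[0,0,0,0,0,0.32,0],[0,0,0,0,0,0.256,0],[0,0,0,0,0,0,0],[0,0,0,0,0,0,0]]})

```text
time_s: 18.52
tcp_pos: [0.4903, 0.3258, 0.19]
tool_rot: [0.0, 0.649, 0.761, 0.0]
force: [-0.2, 0.0, -4.8]
gripper_width: 0.274
gripper_force: 30.0
```

```bash
python3 -c "
from h import *
go(.4902,.3252,.1674,.158)"
```

```text
rotvec [ 0.0006 -0.0003 -0.0002] d in tool now [-0.0006 -0.0002  0.0226] d after rot [-0.0006 -0.0002  0.0226] world d [-0.0001 -0.0006 -0.0226]
```

To row units: 0.008 m is 0.128, 0.006 m is 0.096.

Emit:
jog_arm(offsets={"moves":[[0,0,0,-0.008,0,0.128,0],[0,0,0,0,0,0.096,0],[0,0,0,0,0,0,0]]})

```text
time_s: 18.9
tcp_pos: [0.4899, 0.325, 0.1749]
tool_rot: [-0.0, 0.649, 0.761, -0.0]
force: [-0.3, -0.1, -5.0]
gripper_width: 0.274
gripper_force: 30.0
```

Emit:
jog_arm(offsets={"moves":[[0,0,0,0,0,0.064,0],[0,0,0,0,0,0.032,0],[0,0,0,0,0,0,0]]})

```text
time_s: 19.27
tcp_pos: [0.4901, 0.3252, 0.1694]
tool_rot: [0.0, 0.649, 0.761, -0.0]
force: [0.5, 0.0, -5.2]
gripper_width: 0.271
gripper_force: 30.0
```

Emit:
jog_arm(offsets={"moves":[[0,0,0,0,0,0.048,0],[0,0,0,0,0,0,0]]})

```text
time_s: 19.52
tcp_pos: [0.4903, 0.3254, 0.1675]
tool_rot: [0.0, 0.649, 0.761, 0.0]
force: [-2.4, -3.0, 4.3]
gripper_width: 0.273
gripper_force: 30.0
```

Emit:
jog_arm(offsets={"moves":[[0,0,0,0,0,0,0.55],[0,0,0,0,0,0,0.55],[0,0,0,0,0,0,0.55],[0,0,0,0,0,0,0.55],[0,0,0,0,0,-0.32,0.55],[0,0,0,0,0,-0.8,0.55],[0,0,0,0,0,-0.48,0.55],[0,0,0,0,0,0,0.55]]})

```text
time_s: 20.52
tcp_pos: [0.4907, 0.3265, 0.2704]
tool_rot: [0.001, 0.649, 0.761, 0.002]
force: [-0.3, 0.0, -0.8]
gripper_width: 0.55
gripper_force: 0.0
```

```bash
python3 -c "
from h import *
cv2.imwrite('pics/s4.png',optics.capture('scene')[:,:,::-1]);cv2.imwrite('pics/t4.png',optics.capture('top')[:,:,::-1])
a=cv2.resize(cv2.imread('pics/s4.png')[90:270,420:560],None,fx=2.5,fy=2.5);b=cv2.resize(cv2.imread('pics/t4.png')[145:265,222:362],None,fx=3.75,fy=3.75,interpolation=cv2.INTER_CUBIC)
cv2.imwrite('pics/p4.png',np.hstack([a[:450],b[:450,:450]]))
go(.6,-.04,.2,.02)"
```

```text
rotvec [ 8.00e-04 -1.00e-04  1.38e-01] d in tool now [-0.3781  0.051   0.0672] d after rot [-0.3674  0.1026  0.0671] world d [ 0.1099 -0.3653 -0.0671]
```

View pics/p4.png

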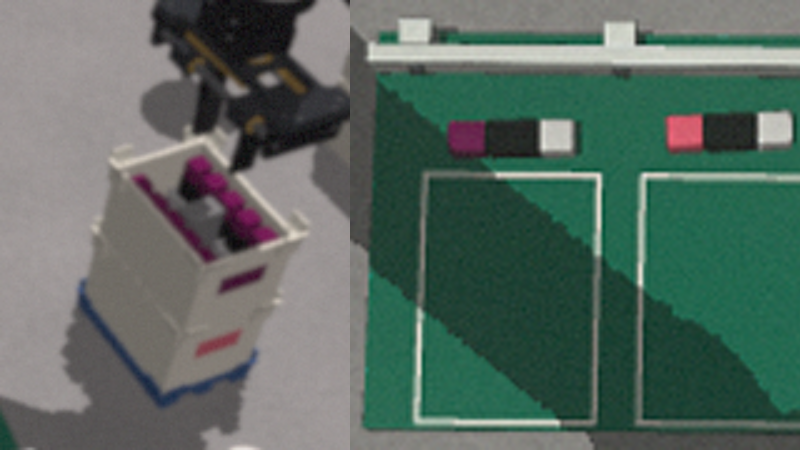

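The trays are stacked and seated. Lipstick tops span (449..575, 119..153) for plum and (667..793, 112..150) for rose in the composite.

```bash
python3 - <<'E'
from h import *
for n,c in dict(plum=[(449,121),(575,119),(574,151),(449,153)],rose=[(667,115),(793,112),(793,145),(669,149)]).items():
    W=back(uncrop(np.array(c)-(350,0),(222,145),3.75),.043); p,e=fit(W,rect(.021,.08)); print(n,p,e,proj([*p[:2],.043],'scene'))
go(p[0],p[1],.2,p[2])
im=cv2.imread('pics/t4.png')
W=None
E
```

```text
plum [0.58343083 0.0331866  0.04349778] 0.0006343168726963694 [[389.37698232 265.853116  ]]
rose [ 0.59105607 -0.10520404  0.05678098] 0.0007594813513860793 [[334.01782592 279.77716447]]
rotvec [ 8.000e-04 -1.000e-04  1.012e-01] d in tool now [-0.4411  0.0319  0.0671] d after rot [-0.4356  0.0763  0.0671] world d [ 0.1009 -0.4305 -0.0671]
```

To row units: -0.054 m is -0.864, 0.04 m is 0.64, 0.101 rad / 1.5708 = 0.0643.

Emit:
jog_arm(offsets={"moves":[[0,0,0.0643,0,0,0,0.4],[0,0,0,-0.864,0.152,0,0.4],[0,0,0,-0.864,0.152,0,0.4],[0,0,0,-0.864,0.152,0,0.4],[0,0,0,-0.864,0.152,0,0.4],[0,0,0,-0.864,0.152,0,0.4],[0,0,0,-0.864,0.152,0.48,0.4],[0,0,0,-0.864,0.152,0.64,0.4],[0,0,0,-0.864,0.152,0.64,0.4],[0,0,0,0,0,0,0.4]]})

```text
time_s: 21.88
tcp_pos: [0.5863, -0.0986, 0.1583]
tool_rot: [-0.003, 0.689, 0.725, -0.002]
force: [-0.2, 0.2, -0.3]
gripper_width: 0.398
gripper_force: 0.0
```

Emit:
jog_arm(offsets={"moves":[[0,0,0,0,0,0.48,0.4],[0,0,0,0,0,0,0.4],[0,0,0,0,0,0,0.4]]})

```text
time_s: 22.25
tcp_pos: [0.5888, -0.0925, 0.1339]
tool_rot: [0.0, 0.686, 0.727, 0.0]
force: [-0.3, 0.1, 0.7]
gripper_width: 0.4
gripper_force: 0.0
```

```bash
python3 -c "
from h import *
go(.5911,-.1052,.035,.057)"
```

```text
rotvec [ 0.0006 -0.      0.0009] d in tool now [-0.0128  0.0015  0.0989] d after rot [-0.0128  0.0015  0.0989] world d [ 0.0023 -0.0127 -0.0989]
```

To row units: 0.03 m is 0.48, 0.02 m is 0.32.

Emit:
jog_arm(offsets={"moves":[[0,0,0,-0.2032,0.024,0.32,0.39],[0,0,0,0,0,0.48,0.39],[0,0,0,0,0,0,0.39],[0,0,0,0,0,0,0.39]]})

```text
time_s: 22.75
tcp_pos: [0.5913, -0.1059, 0.0838]
tool_rot: [0.0, 0.687, 0.727, 0.0]
force: [-0.2, 0.2, 0.7]
gripper_width: 0.388
gripper_force: 0.0
```

```bash
python3 -c "
from h import *
go(.5911,-.1052,.035,.057)
cv2.imwrite('pics/l1.png',cv2.resize(optics.capture('scene')[210:330,270:450,::-1],None,fx=4,fy=4,interpolation=cv2.INTER_CUBIC))"
```

```text
rotvec [0.0009 0.0001 0.0001] d in tool now [ 0.0007 -0.0002  0.0488] d after rot [ 0.0007 -0.0002  0.0488] world d [-0.0002  0.0007 -0.0488]
```

View pics/l1.png

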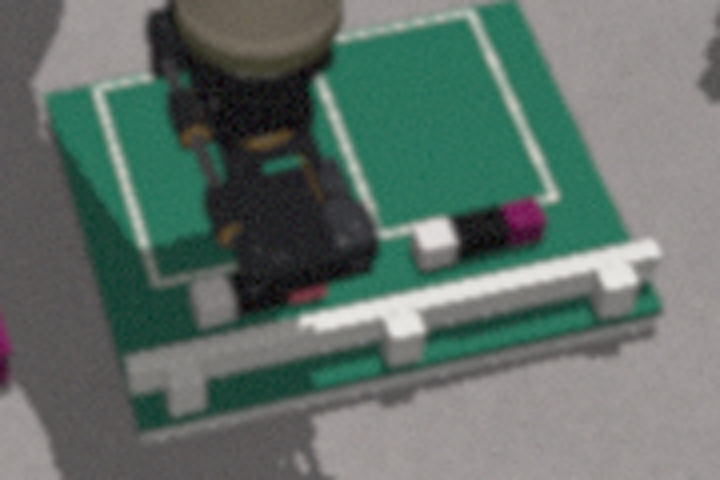

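The gripper is over the rose lipstick (~(260,290)), straddling it short of the rail. Descend.

To row units: 0.02 m is 0.32, 0.018 m is 0.288.

Emit:
jog_arm(offsets={"moves":[[0,0,0,0,0,0.32,0.39],[0,0,0,0,0,0.288,0.39],[0,0,0,0,0,0.144,0.39],[0,0,0,0,0,0,0.39],[0,0,0,0,0,0,0.39]]})

```text
time_s: 23.42
tcp_pos: [0.5912, -0.1058, 0.0363]
tool_rot: [0.0, 0.687, 0.727, 0.0]
force: [-0.4, 0.7, 0.5]
gripper_width: 0.391
gripper_force: 0.0
```

```bash
python3 -c "
from h import *
go(.5911,-.1052,.035,.057)"
```

```text
rotvec [0.0006 0.0001 0.0001] d in tool now [ 0.0006 -0.      0.0013] d after rot [ 0.0006 -0.      0.0013] world d [-0.0001  0.0006 -0.0013]
```

Emit:
jog_arm(offsets={"moves":[[0,0,0,0,0,0,0],[0,0,0,0,0,0,0],[0,0,0,0,0,0,0],[0,0,0,0,0,0,0],[0,0,0,0,0,0,0]]})

```text
time_s: 24.05
tcp_pos: [0.5911, -0.1059, 0.0363]
tool_rot: [0.0, 0.687, 0.727, 0.0]
force: [-0.2, -0.6, 4.9]
gripper_width: 0.235
gripper_force: 30.0
```

To row units: -0.05 m is -0.8, -0.03 m is -0.48, 0.165 rad / 1.5708 = 0.105.

Emit:
jog_arm(offsets={"moves":[[0,0,0,0,0,-0.48,0],[0,0,0,0,0,-0.8,0],[0,0,0,0,0,-0.48,0],[0,0,0.105,0,0,0,0],[0,0,0.105,0,0,0,0],[0,0,0.105,0,0,0,0],[0,0,0.105,0,0,0,0],[0,0,0.105,0,0,0,0],[0,0,0.105,0,0,0,0],[0,0,0.105,0,0,0,0]]})

```text
time_s: 25.3
tcp_pos: [0.5905, -0.1058, 0.1454]
tool_rot: [-0.0, 0.973, 0.232, -0.0]
force: [-0.2, -0.3, 0.7]
gripper_width: 0.237
gripper_force: 30.0
```

Emit:
jog_arm(offsets={"moves":[[0,0,0.105,0,0,0,0],[0,0,0.105,0,0,0,0],[0,0,0.105,0,0,0,0],[0,0,0,0,0,0,0]]})

```text
time_s: 25.8
tcp_pos: [0.5906, -0.1057, 0.1455]
tool_rot: [0.0, 1.0, -0.01, -0.0]
force: [0.8, -0.4, -0.0]
gripper_width: 0.236
gripper_force: 30.0
```

```bash
python3 -c "
from h import *
go(.3955,-.3446,.14,-1.588)"
```

```text
rotvec [ 0.0001  0.0006 -0.0038] d in tool now [-0.19    0.2429  0.0057] d after rot [-0.1909  0.2422  0.0055] world d [-0.1951 -0.2389 -0.0055]
```

The rows are not in the units I measure in: shifts go in shares of 62.5 mm and turns go in shares of pi/2 rad. I convert before sending: 0.0485 m is 0.776, 0.04 m is 0.64.

Emit:
jog_arm(offsets={"moves":[[0,0,0,-0.608,0.776,0,0],[0,0,0,-0.608,0.776,0,0],[0,0,0,-0.608,0.776,0,0],[0,0,0,-0.608,0.776,0,0],[0,0,0,-0.608,0.776,0,0],[0,0,0,0,0,0,0],[0,0,0,0,0,0.64,0],[0,0,0,0,0,0.32,0],[0,0,0,0,0,0,0]]})

```text
time_s: 26.92
tcp_pos: [0.3951, -0.3427, 0.0845]
tool_rot: [-0.001, 1.0, -0.009, -0.001]
force: [-0.2, 0.1, -0.6]
gripper_width: 0.242
gripper_force: 30.0
```

```bash
python3 -c "
from h import *
go(.3955,-.3446,.021,-1.588)"
```

```text
rotvec [-0.0023  0.0021 -0.0012] d in tool now [0.0005 0.0021 0.0635] d after rot [0.0004 0.0019 0.0635] world d [ 0.0004 -0.0019 -0.0635]
```

To row units: 0.03 m is 0.48, 0.02 m is 0.32.

Emit:
jog_arm(offsets={"moves":[[0,0,0,0,0.016,0.48,0],[0,0,0,0,0,0.32,0],[0,0,0,0,0,0.16,0],[0,0,0,0,0,0,0],[0,0,0,0,0,0,0]]})

```text
time_s: 27.55
tcp_pos: [0.3962, -0.3455, 0.027]
tool_rot: [0.001, 1.0, -0.011, 0.001]
force: [-0.2, 0.1, -0.2]
gripper_width: 0.234
gripper_force: 30.0
```

Emit:
jog_arm(offsets={"moves":[[0,0,0,0,0,0.048,0],[0,0,0,0,0,0,0.4],[0,0,0,0,0,0,0.4],[0,0,0,0,0,0,0.4],[0,0,0,0,0,-0.32,0.4],[0,0,0,0,0,-0.8,0.4],[0,0,0,0,0,-0.64,0.4],[0,0,0,0,0,0,0.4]]})

```text
time_s: 28.55
tcp_pos: [0.3971, -0.3463, 0.1362]
tool_rot: [0.002, 1.0, -0.011, 0.002]
force: [-0.5, 0.7, 0.0]
gripper_width: 0.4
gripper_force: 0.0
```

```bash
python3 -c "
from h import *
go(.5834,.0332,.14,.043)"
```

```text
rotvec [-1.0000e-04 -6.7000e-03  1.5055e+00] d in tool now [ 0.1778 -0.3836 -0.0046] d after rot [-0.3712 -0.2025 -0.0038] world d [0.1863 0.3795 0.0038]
```

To row units: -0.048 m is -0.768, 0.0222 m is 0.3552, -0.16 rad / 1.5708 = -0.1019.

Emit:
jog_arm(offsets={"moves":[[0,0,0,0.3552,-0.768,0,0.4],[0,0,0,0.3552,-0.768,0,0.4],[0,0,0,0.3552,-0.768,0,0.4],[0,0,0,0.3552,-0.768,0,0.4],[0,0,0,0.3552,-0.768,0,0.4],[0,0,0,0.3552,-0.768,0,0.4],[0,0,0,0.3552,-0.768,0,0.4],[0,0,0,0.3552,-0.76,0,0.4],[0,0,-0.1019,0,0,0,0.4],[0,0,-0.1019,0,0,0,0.4]]})

```text
time_s: 29.8
tcp_pos: [0.5811, 0.0354, 0.1315]
tool_rot: [-0.0, 0.988, 0.152, -0.001]
force: [0.7, -0.1, -0.9]
gripper_width: 0.4
gripper_force: 0.0
```

Emit:
jog_arm(offsets={"moves":[[0,0,-0.105,0,0,0,0.4],[0,0,-0.105,0,0,0,0.4],[0,0,-0.105,0,0,0,0.4],[0,0,-0.105,0,0,0,0.4],[0,0,-0.105,0,0,0,0.4],[0,0,-0.105,0,0,0,0.4],[0,0,-0.105,0,0,0,0.4],[0,0,-0.1025,0,0,0,0.4],[0,0,0,0,0,0,0.4]]})

```text
time_s: 30.92
tcp_pos: [0.581, 0.0343, 0.1318]
tool_rot: [-0.001, 0.692, 0.722, -0.0]
force: [0.7, -0.1, -0.5]
gripper_width: 0.404
gripper_force: 0.0
```

```bash
python3 -c "
from h import *
go(.5834,.0332,.035,.043)"
```

```text
rotvec [-0.0014 -0.0006 -0.001 ] d in tool now [-0.0013  0.0024  0.0968] d after rot [-0.0012  0.0023  0.0968] world d [ 0.0024 -0.0011 -0.0968]
```

To row units: 0.03 m is 0.48, 0.0022 m is 0.0352.

Emit:
jog_arm(offsets={"moves":[[0,0,0,-0.016,0.0352,0.48,0.39],[0,0,0,0,0,0.48,0.39],[0,0,0,0,0,0,0.39],[0,0,0,0,0,0,0.39]]})

```text
time_s: 31.42
tcp_pos: [0.5842, 0.0338, 0.0738]
tool_rot: [0.0, 0.692, 0.722, 0.0]
force: [0.6, 0.3, 0.5]
gripper_width: 0.393
gripper_force: 0.0
```

```bash
python3 -c "
from h import *
go(.5834,.0332,.035,.043)
cv2.imwrite('pics/t5.png',optics.capture('top')[:,:,::-1])"
```

```text
rotvec [ 0.0009 -0.0002 -0.0014] d in tool now [-0.0006 -0.0008  0.0388] d after rot [-0.0006 -0.0008  0.0388] world d [-0.0008 -0.0006 -0.0388]
```

Emit:
jog_arm(offsets={"moves":[[0,0,0,0,0,0.32,0.39],[0,0,0,0,0,0.16,0.39],[0,0,0,0,0,0.08,0.39],[0,0,0,0,0,0,0.39],[0,0,0,0,0,0,0.39]]})

```text
time_s: 32.1
tcp_pos: [0.584, 0.0336, 0.0383]
tool_rot: [0.0, 0.692, 0.722, 0.0]
force: [0.0, 0.4, 0.4]
gripper_width: 0.392
gripper_force: 0.0
```

```bash
python3 -c "
from h import *
go(.5834,.0332,.035,.043)"
```

```text
rotvec [ 0.0006 -0.     -0.    ] d in tool now [-0.0004 -0.0007  0.0033] d after rot [-0.0004 -0.0007  0.0033] world d [-0.0006 -0.0004 -0.0033]
```

Emit:
jog_arm(offsets={"moves":[[0,0,0,0,0,0,0],[0,0,0,0,0,0,0],[0,0,0,0,0,0,0],[0,0,0,0,0,0,0],[0,0,0,0,0,0,0]]})

```text
time_s: 32.72
tcp_pos: [0.5839, 0.0335, 0.0381]
tool_rot: [0.0, 0.692, 0.722, 0.0]
force: [0.6, -0.2, 3.3]
gripper_width: 0.237
gripper_force: 30.0
```

To row units: -0.05 m is -0.8, -0.03 m is -0.48, 0.155 rad / 1.5708 = 0.0987.

Emit:
jog_arm(offsets={"moves":[[0,0,0,0,0,-0.48,0],[0,0,0,0,0,-0.8,0],[0,0,0,0,0,-0.48,0],[0,0,0.0987,0,0,0,0],[0,0,0.0987,0,0,0,0],[0,0,0.0987,0,0,0,0],[0,0,0.0987,0,0,0,0],[0,0,0.0987,0,0,0,0],[0,0,0.0987,0,0,0,0],[0,0,0.0987,0,0,0,0]]})

```text
time_s: 33.98
tcp_pos: [0.5836, 0.0335, 0.1476]
tool_rot: [-0.0, 0.966, 0.259, -0.0]
force: [-0.2, 0.1, -0.2]
gripper_width: 0.239
gripper_force: 30.0
```

Emit:
jog_arm(offsets={"moves":[[0,0,0.0987,0,0,0,0],[0,0,0.0987,0,0,0,0],[0,0,0.0942,0,0,0,0],[0,0,0,0,0,0,0]]})

```text
time_s: 34.48
tcp_pos: [0.5836, 0.0336, 0.1477]
tool_rot: [0.0, 0.999, 0.036, -0.0]
force: [-0.1, 0.3, -0.4]
gripper_width: 0.236
gripper_force: 30.0
```

```bash
python3 -c "
from h import *
go(.5459,-.3338,.14,-1.50)"
```

```text
rotvec [0.0002 0.0003 0.0012] d in tool now [-0.064   0.3637  0.0078] d after rot [-0.0636  0.3638  0.0077] world d [-0.0377 -0.3674 -0.0077]
```

To row units: 0.0455 m is 0.728, 0.02 m is 0.32.

Emit:
jog_arm(offsets={"moves":[[0,0,0,-0.128,0.728,0,0],[0,0,0,-0.128,0.728,0,0],[0,0,0,-0.128,0.728,0,0],[0,0,0,-0.128,0.728,0,0],[0,0,0,-0.128,0.728,0,0],[0,0,0,-0.128,0.728,0,0],[0,0,0,-0.128,0.728,0.16,0],[0,0,0,-0.128,0.728,0.32,0],[0,0,0,0,0,0.32,0],[0,0,0,0,0,0,0]]})

```text
time_s: 35.72
tcp_pos: [0.5448, -0.3329, 0.096]
tool_rot: [-0.001, 0.999, 0.037, -0.001]
force: [0.1, 0.7, -0.5]
gripper_width: 0.236
gripper_force: 30.0
```

```bash
python3 -c "
from h import *
go(.5459,-.3338,.023,-1.5)"
```

```text
rotvec [-0.0028  0.0025  0.0027] d in tool now [0.0012 0.0012 0.0729] d after rot [0.0011 0.001  0.073 ] world d [ 0.0011 -0.0009 -0.073 ]
```

To row units: 0.03 m is 0.48, 0.02 m is 0.32.

Emit:
jog_arm(offsets={"moves":[[0,0,0,0,0,0.48,0],[0,0,0,0,0,0.32,0],[0,0,0,0,0,0.288,0],[0,0,0,0,0,0,0],[0,0,0,0,0,0,0]]})

```text
time_s: 36.35
tcp_pos: [0.5462, -0.3342, 0.0307]
tool_rot: [0.0, 0.999, 0.036, 0.0]
force: [-0.8, 0.5, -0.2]
gripper_width: 0.234
gripper_force: 30.0
```

Emit:
jog_arm(offsets={"moves":[[0,0,0,0,0,0.048,0],[0,0,0,0,0,0,0.4],[0,0,0,0,0,0,0.4],[0,0,0,0,0,0,0.4],[0,0,0,0,0,-0.32,0.4],[0,0,0,0,0,-0.96,0.4],[0,0,0,0,0,-0.96,0.4],[0,0,0,0,0,-0.8,0.4],[0,0,0,0,-0.8,-0.8,0.4],[0,0,0,0,-0.8,0,0.4]]})

```text
time_s: 37.6
tcp_pos: [0.5405, -0.2396, 0.2667]
tool_rot: [0.002, 0.999, 0.035, 0.004]
force: [1.4, -0.0, -0.9]
gripper_width: 0.4
gripper_force: 0.0
```

Emit:
jog_arm(offsets={"moves":[[0,0,0,0,-0.96,0,0.4],[0,0,0,0,-0.96,0,0.4],[0,0,0,0,-0.96,0,0.4],[0,0,0,0,0,0,0.4]]})

```text
time_s: 38.1
tcp_pos: [0.5262, -0.0548, 0.2632]
tool_rot: [0.0, 0.999, 0.04, 0.001]
force: [-0.5, -0.7, -0.4]
gripper_width: 0.402
gripper_force: 0.0
```

```bash
python3 -c "
from h import *
go(.4902,.3252,.27,.158)
b=optics.capture('top')[:,:,::-1]; cv2.imwrite('pics/t6.png',b)
cv2.imwrite('pics/t6c.png',np.vstack([cv2.resize(b[165:300,370:470],None,fx=3,fy=3)]))"
```

```text
rotvec [-0.0017 -0.0023  1.4923] d in tool now [-0.0057 -0.3816 -0.0069] d after rot [-0.3809 -0.0243 -0.0068] world d [-0.036   0.38    0.0068]
```

View pics/t6c.png

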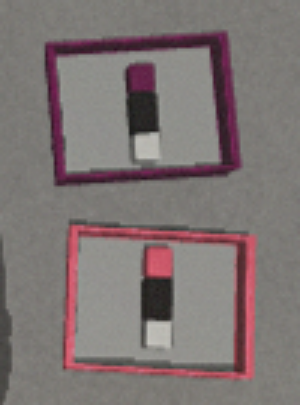

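Both lipsticks lie flat inside their own bins. Returning to the stack for the plum tray.

To row units: -0.001 m is -0.016, -0.165 rad / 1.5708 = -0.105.

Emit:
jog_arm(offsets={"moves":[[0,0,-0.105,0,0,-0.016,0.7],[0,0,-0.105,0,0,-0.016,0.7],[0,0,-0.105,0,0,-0.016,0.7],[0,0,-0.105,0,0,-0.016,0.7],[0,0,-0.105,0,0,-0.016,0.7],[0,0,-0.105,0,0,-0.016,0.7],[0,0,-0.105,0,0,-0.016,0.7],[0,0,-0.105,0,0,-0.016,0.7],[0,0,-0.105,0,0,-0.016,0.7],[0,0,-0.1044,0,0,-0.016,0.7]]})

```text
time_s: 39.4
tcp_pos: [0.5263, -0.0622, 0.2719]
tool_rot: [0.0, 0.651, 0.759, -0.0]
force: [0.2, 0.0, 0.2]
gripper_width: 0.698
gripper_force: 0.0
```

Emit:
jog_arm(offsets={"moves":[[0,0,0,0.768,0.048,0,0.7],[0,0,0,0.768,0.048,0,0.7],[0,0,0,0.768,0.048,0,0.7],[0,0,0,0.768,0.048,0,0.7],[0,0,0,0.768,0.048,0,0.7],[0,0,0,0.768,0.048,0,0.7],[0,0,0,0.768,0.048,0,0.7],[0,0,0,0.72,0.048,0,0.7],[0,0,0,0,0,0,0.7]]})

```text
time_s: 40.52
tcp_pos: [0.4925, 0.3224, 0.2715]
tool_rot: [-0.001, 0.651, 0.759, 0.0]
force: [0.8, 0.1, -0.6]
gripper_width: 0.701
gripper_force: 0.0
```

```bash
python3 -c "
from h import *
go(.4902,.3252,.1674,.158)"
```

```text
rotvec [-0.0005 -0.0016 -0.0049] d in tool now [ 0.0029 -0.0018  0.1041] d after rot [ 0.0031 -0.0018  0.1041] world d [-0.0023  0.0028 -0.1041]
```

To row units: 0.035 m is 0.56, 0.03 m is 0.48, -0.005 rad / 1.5708 = -0.0032.

Emit:
jog_arm(offsets={"moves":[[0,0,-0.0032,0.048,-0.0288,0.48,0.7],[0,0,0,0,0,0.56,0.7],[0,0,0,0,0,0.448,0.7],[0,0,0,0,0,0.176,0.7],[0,0,0,0,0,0,0.7],[0,0,0,0,0,0,0.7]]})

```text
time_s: 41.28
tcp_pos: [0.492, 0.3225, 0.1684]
tool_rot: [0.0, 0.651, 0.759, 0.001]
force: [0.1, -0.6, 0.7]
gripper_width: 0.699
gripper_force: 0.0
```

```bash
python3 -c "
from h import *
go(.4902,.3252,.1674,.158)"
```

```text
rotvec [ 0.0017 -0.0005 -0.0046] d in tool now [ 0.0029 -0.0013  0.001 ] d after rot [ 0.0029 -0.0013  0.001 ] world d [-0.0018  0.0027 -0.001 ]
```

Emit:
jog_arm(offsets={"moves":[[0,0,0,0,0,0,0],[0,0,0,0,0,0,0],[0,0,0,0,0,0,0],[0,0,0,0,0,0,0],[0,0,0,0,0,0,0],[0,0,0,0,0,0,0],[0,0,0,0,0,0,0],[0,0,0,0,0,0,0]]})

```text
time_s: 42.28
tcp_pos: [0.4911, 0.3224, 0.1671]
tool_rot: [0.0, 0.651, 0.759, -0.0]
force: [-1.0, 0.1, 1.0]
gripper_width: 0.275
gripper_force: 30.0
```

To row units: -0.03 m is -0.48, -0.02 m is -0.32.

Emit:
jog_arm(offsets={"moves":[[0,0,0,0,0,-0.16,0],[0,0,0,0,0,-0.32,0],[0,0,0,0,0,-0.48,0],[0,0,0,0,0,-0.32,0],[0,0,0,0,0,0,0]]})

```text
time_s: 42.9
tcp_pos: [0.4918, 0.323, 0.2489]
tool_rot: [0.001, 0.651, 0.759, 0.001]
force: [0.5, 0.5, -5.8]
gripper_width: 0.272
gripper_force: 30.0
```

```bash
python3 -c "
from h import *
go(.4822,.0294,.079,.019)"
```

```text
rotvec [ 0.0029 -0.0012  0.1349] d in tool now [-0.2889 -0.055   0.1694] d after rot [-0.2934 -0.0152  0.1699] world d [-0.0096 -0.2936 -0.1699]
```

To row units: -0.049 m is -0.784, 0.04 m is 0.64, 0.135 rad / 1.5708 = 0.0859.

Emit:
jog_arm(offsets={"moves":[[0,0,0.0859,0,0,0,0],[0,0,0,-0.784,-0.04,0,0],[0,0,0,-0.784,-0.04,0,0],[0,0,0,-0.784,-0.04,0,0],[0,0,0,-0.784,-0.04,0,0],[0,0,0,-0.784,-0.04,0,0],[0,0,0,-0.784,-0.04,0,0],[0,0,0,0,0,0.48,0],[0,0,0,0,0,0.64,0],[0,0,0,0,0,0,0]]})

```text
time_s: 44.15
tcp_pos: [0.4794, 0.0279, 0.1742]
tool_rot: [-0.002, 0.7, 0.714, -0.002]
force: [-0.4, 0.5, -5.2]
gripper_width: 0.272
gripper_force: 30.0
```

```bash
python3 -c "
from h import *
go(.4822,.0294,.079,.019)"
```

```text
rotvec [-0.0063 -0.0006  0.0003] d in tool now [0.0014 0.0035 0.0952] d after rot [0.0015 0.0029 0.0952] world d [ 0.0028  0.0015 -0.0952]
```

To row units: 0.04 m is 0.64, 0.03 m is 0.48.

Emit:
jog_arm(offsets={"moves":[[0,0,0,0.016,0.024,0.64,0],[0,0,0,0,0,0.48,0],[0,0,0,0,0,0.192,0],[0,0,0,0,0,0,0],[0,0,0,0,0,0.096,0],[0,0,0,0,0,0,0]]})

```text
time_s: 44.9
tcp_pos: [0.4836, 0.0291, 0.0895]
tool_rot: [0.0, 0.7, 0.714, 0.0]
force: [-0.8, 0.6, -5.4]
gripper_width: 0.273
gripper_force: 30.0
```

```bash
python3 -c "
from h import *
go(.4822,.0294,.079,.019)"
```

```text
rotvec [ 0.0007  0.0003 -0.0001] d in tool now [ 0.0003 -0.0014  0.0105] d after rot [ 0.0003 -0.0014  0.0105] world d [-0.0014  0.0003 -0.0105]
```

Emit:
jog_arm(offsets={"moves":[[0,0,0,0,-0.016,0.08,0],[0,0,0,0,0,0.064,0],[0,0,0,0,0,0,0]]})

```text
time_s: 45.28
tcp_pos: [0.482, 0.0292, 0.0797]
tool_rot: [-0.0, 0.7, 0.714, -0.0]
force: [0.0, 0.5, -5.6]
gripper_width: 0.276
gripper_force: 30.0
```

Emit:
jog_arm(offsets={"moves":[[0,0,0,0,0,0.048,0],[0,0,0,0,0,0,0]]})

```text
time_s: 45.52
tcp_pos: [0.4824, 0.0294, 0.0788]
tool_rot: [0.0, 0.7, 0.714, -0.001]
force: [-12.1, -1.7, 21.3]
gripper_width: 0.274
gripper_force: 30.0
```

Set down. Release, rise and go back for the rose tray.

To row units: -0.05 m is -0.8, -0.03 m is -0.48.

Emit:
jog_arm(offsets={"moves":[[0,0,0,0,0,-0.008,0.6],[0,0,0,0,0,0,0.6],[0,0,0,0,0,0,0.6],[0,0,0,0,0,0,0.6],[0,0,0,0,0,-0.32,0.6],[0,0,0,0,0,-0.8,0.6],[0,0,0,0,0,-0.8,0.6],[0,0,0,0,0,-0.48,0.6],[0,0,0,0,0,0,0.7]]})

```text
time_s: 46.65
tcp_pos: [0.4835, 0.0293, 0.2297]
tool_rot: [0.002, 0.7, 0.714, 0.001]
force: [0.3, -0.1, -0.2]
gripper_width: 0.649
gripper_force: 0.0
```

```bash
python3 -c "
from h import *
go(.4902,.3252,.075,.158)"
```

```text
rotvec [ 0.0039  0.0011 -0.1392] d in tool now [0.2958 0.0117 0.1545] d after rot [0.2911 0.0532 0.1547] world d [ 0.0067  0.2959 -0.1547]
```

To row units: 0.049 m is 0.784, 0.046 m is 0.736, -0.139 rad / 1.5708 = -0.0885.

Emit:
jog_arm(offsets={"moves":[[0,0,-0.0885,0,0,0,0.7],[0,0,0,0.784,0.144,0,0.7],[0,0,0,0.784,0.144,0,0.7],[0,0,0,0.784,0.144,0,0.7],[0,0,0,0.784,0.144,0,0.7],[0,0,0,0.784,0.144,0,0.7],[0,0,0,0.736,0.128,0,0.7],[0,0,0,0,0,0.32,0.7],[0,0,0,0,0,0,0.7]]})

```text
time_s: 47.78
tcp_pos: [0.488, 0.3237, 0.2048]
tool_rot: [-0.001, 0.649, 0.761, -0.002]
force: [0.6, -1.1, -0.8]
gripper_width: 0.701
gripper_force: 0.0
```

```bash
python3 -c "
from h import *
go(.4902,.3252,.075,.158)"
```

```text
rotvec [-0.004   0.0018  0.0003] d in tool now [0.0013 0.0029 0.1298] d after rot [0.0011 0.0024 0.1298] world d [ 0.0022  0.0015 -0.1298]
```

Emit:
jog_arm(offsets={"moves":[[0,0,0,0,0.016,0.64,0.7],[0,0,0,0,0,0.64,0.7],[0,0,0,0,0,0.48,0.7],[0,0,0,0,0,0.288,0.7],[0,0,0,0,0,0,0.7],[0,0,0,0,0,0,0.7]]})

```text
time_s: 48.52
tcp_pos: [0.4905, 0.3253, 0.0808]
tool_rot: [0.0, 0.649, 0.761, 0.001]
force: [-0.5, 1.1, 0.3]
gripper_width: 0.698
gripper_force: 0.0
```

```bash
python3 -c "
from h import *
go(.4902,.3252,.075,.158)"
```

```text
rotvec [ 0.0016 -0.0005 -0.0005] d in tool now [-0.     -0.0004  0.0058] d after rot [-0.     -0.0004  0.0058] world d [-0.0003 -0.0001 -0.0058]
```

Emit:
jog_arm(offsets={"moves":[[0,0,0,0,0,0,0],[0,0,0,0,0,0,0],[0,0,0,0,0,0,0],[0,0,0,0,0,0,0],[0,0,0,0,0,0,0],[0,0,0,0,0,0,0],[0,0,0,0,0,0,0],[0,0,0,0,0,0,0]]})

```text
time_s: 49.52
tcp_pos: [0.4899, 0.3251, 0.0796]
tool_rot: [0.0, 0.649, 0.761, 0.0]
force: [0.4, -0.6, 0.2]
gripper_width: 0.269
gripper_force: 30.0
```

To row units: -0.05 m is -0.8, -0.04 m is -0.64, 0.128 rad / 1.5708 = 0.0815.

Emit:
jog_arm(offsets={"moves":[[0,0,0,0,0,-0.16,0],[0,0,0,0,0,-0.32,0],[0,0,0,0,0,-0.64,0],[0,0,0,0,0,-0.8,0],[0,0,0,0,0,-0.64,0],[0,0,0,0,0,0,0],[0,0,0.0815,0,0,0,0],[0,0,0,0,0,0,0]]})

```text
time_s: 50.52
tcp_pos: [0.4894, 0.3247, 0.239]
tool_rot: [0.0, 0.696, 0.718, -0.001]
force: [-0.4, -0.2, -4.5]
gripper_width: 0.277
gripper_force: 30.0
```

```bash
python3 -c "
from h import *
go(.4850,-.1061,.0816,.03)"
```

```text
rotvec [-0.0008  0.0009  0.0007] d in tool now [-0.4303 -0.0175  0.1578] d after rot [-0.4305 -0.0174  0.1574] world d [-0.0044 -0.4308 -0.1574]
```

To row units: -0.048 m is -0.768, -0.046 m is -0.736.

Emit:
jog_arm(offsets={"moves":[[0,0,0,-0.768,-0.032,0,0],[0,0,0,-0.768,-0.032,0,0],[0,0,0,-0.768,-0.032,0,0],[0,0,0,-0.768,-0.032,0,0],[0,0,0,-0.768,-0.032,0,0],[0,0,0,-0.768,-0.032,0,0],[0,0,0,-0.768,-0.032,0,0],[0,0,0,-0.768,-0.032,0,0],[0,0,0,-0.736,-0.016,0,0],[0,0,0,0,0,0,0]]})

```text
time_s: 51.78
tcp_pos: [0.4848, -0.1093, 0.2387]
tool_rot: [-0.0, 0.698, 0.717, -0.001]
force: [-0.9, 0.9, -3.9]
gripper_width: 0.27
gripper_force: 30.0
```

```bash
python3 -c "
from h import *
go(.4850,-.1061,.0816,.03)"
```

```text
rotvec [-0.0018  0.0004 -0.0031] d in tool now [0.0032 0.0006 0.1571] d after rot [0.0032 0.0003 0.1571] world d [ 0.0002  0.0032 -0.1571]
```

To row units: 0.04 m is 0.64, 0.022 m is 0.352.

Emit:
jog_arm(offsets={"moves":[[0,0,0,0.048,0,0.64,0],[0,0,0,0,0,0.64,0],[0,0,0,0,0,0.64,0],[0,0,0,0,0,0.352,0],[0,0,0,0,0,0,0],[0,0,0,0,0,0,0]]})

```text
time_s: 52.52
tcp_pos: [0.4863, -0.1018, 0.0986]
tool_rot: [0.0, 0.696, 0.718, 0.0]
force: [-0.2, 0.6, -3.4]
gripper_width: 0.272
gripper_force: 30.0
```

```bash
python3 -c "
from h import *
go(.4850,-.1061,.0816,.03)"
```

```text
rotvec [0.0012 0.0001 0.0017] d in tool now [-0.0043 -0.0014  0.017 ] d after rot [-0.0043 -0.0014  0.017 ] world d [-0.0013 -0.0043 -0.017 ]
```

To row units: 0.006 m is 0.096, 0.005 m is 0.08.

Emit:
jog_arm(offsets={"moves":[[0,0,0,-0.064,-0.016,0.096,0],[0,0,0,0,0,0.08,0],[0,0,0,0,0,0.048,0],[0,0,0,0,0,0,0],[0,0,0,0,0,0,0]]})

```text
time_s: 53.15
tcp_pos: [0.4849, -0.1062, 0.0837]
tool_rot: [0.0, 0.696, 0.718, 0.0]
force: [0.1, -0.3, -4.1]
gripper_width: 0.276
gripper_force: 30.0
```

Emit:
jog_arm(offsets={"moves":[[0,0,0,0,0,0.048,0],[0,0,0,0,0,0,0]]})

```text
time_s: 53.4
tcp_pos: [0.4852, -0.1061, 0.0815]
tool_rot: [0.0, 0.696, 0.718, -0.0]
force: [-3.6, 0.1, 8.2]
gripper_width: 0.274
gripper_force: 30.0
```

```bash
python3 -c "
from h import *
go(.4850,-.1061,.0816,.03)"
```

```text
rotvec [0.0005 0.0006 0.0002] d in tool now [ 0.0001 -0.0002 -0.0001] d after rot [ 0.0001 -0.0002 -0.0001] world d [-0.0002  0.      0.0001]
```

To row units: -0.06 m is -0.96, -0.05 m is -0.8.

Emit:
jog_arm(offsets={"moves":[[0,0,0,0,0,0,0.6],[0,0,0,0,0,0,0.6],[0,0,0,0,0,0,0.6],[0,0,0,0,0,0,0.6],[0,0,0,0,0,-0.32,0.6],[0,0,0,0,0,-0.8,0.6],[0,0,0,0,0,-0.96,0.6],[0,0,0,0,0,-0.96,0.6],[0,0,0,0,-0.64,0,0.6],[0,0,0,0,0,0,0.6]]})

```text
time_s: 54.65
tcp_pos: [0.4436, -0.108, 0.2713]
tool_rot: [0.001, 0.697, 0.717, -0.001]
force: [0.1, -0.8, 0.5]
gripper_width: 0.6
gripper_force: 0.0
```

Emit:
jog_arm(offsets={"moves":[[0,0,0,0.96,0,0,0.6],[0,0,0,0.96,0,0,0.6],[0,0,0,0.96,0,0,0.6],[0,0,0,0.96,0,0,0.6],[0,0,0,0.96,0,0,0.6],[0,0,0,0.96,0,0,0.6],[0,0,0,0.96,0,0,0.6],[0,0,0,0,0,0,0.6],[0,0,0,0,0,0,0.6]]})

```text
time_s: 55.78
tcp_pos: [0.4322, 0.3125, 0.27]
tool_rot: [-0.001, 0.696, 0.718, -0.0]
force: [0.2, -1.0, -0.9]
gripper_width: 0.6
gripper_force: 0.0
```

```bash
python3 -c "
from h import *
b=optics.capture('top')[:,:,::-1]; cv2.imwrite('pics/t7.png',b)
cv2.imwrite('pics/t7c.png',cv2.resize(b[147:265,222:370],None,fx=5,fy=5,interpolation=cv2.INTER_CUBIC)[:590,:740])"
```

```text
(no output)
```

View pics/t7c.png

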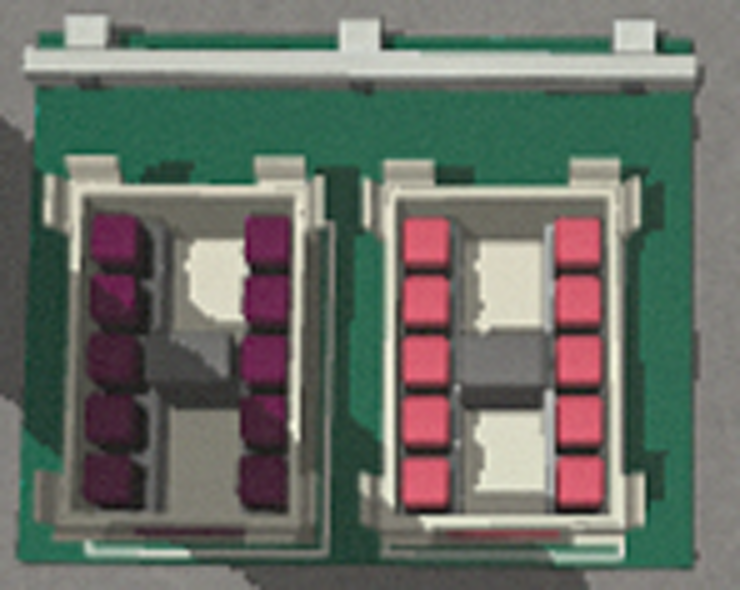

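Both trays are back within about a millimetre of their starting image positions (rims at the same crop pixels), level and released, so I'll hand in.

```bash
python3 -c "
from h import *; print(order.hand_in())"
```

```text
the job is handed in; nothing more can be done
None
```

I stacked both trays on the base, laid each lipstick flat in the bin of its own colour, returned both trays to their original places, and handed the job in at about 56 s; no verdict was shown.

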